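Fill the lunch caddy and leave the other jars

TASK

Fill the wooden caddy for the lunch table: the honey jar with the green lid and the black-lidded jar of white mayonnaise go into its two large pockets, one in each, and the two black-capped spice jars into its two small pockets, one in each. Set each glass down gently, upright on its pocket's floor, and leave the mustard jar, the red jam and the salt shaker standing where they are.

Things in the scene. Friction and masses are not known exactly. Their poses are not given: they have to be found in the camera images.
- caddy: Fixed low pale-wood caddy, 158 (its x) x 220 (y) x 40 mm high, at any yaw. Origin: centre of underside; z up. All walls 40 mm high, 3.5 to 5 thick, floors 6 mm up. 2 large square pockets, 86 mm inside, centres x = -31, y = +62 and -62 mm; 2 small, 57 mm inside, centres x = +45.5, y = +62 and -62 mm; solid wood beside the small ones. Middle slot along x, 31 mm wide, holds a fixed teaspoon: nothing goes there.
- honey_jar: round glass jar with a green screw lid, honey-coloured contents and a dark label; body 68 mm in diameter (lid 63 mm), 101 mm high, 0.32 kg; the body can be gripped across anywhere from 50 to 85 mm up. Origin: centre of the underside; z up. It stands upright on the worktop at the start.
- mayo_jar: round glass jar with a black screw lid, white contents (mayonnaise) and a pale label; body 62 mm in diameter (lid 65 mm, top 15 mm), 98 mm high, 0.33 kg; the body can be gripped across below the lid, up to 80 mm up. Origin: centre of the underside; z up. It stands upright on the worktop at the start.
- spice_jar_1: glass spice jar, a plain upright cylinder 41 mm in diameter, 105 mm high, with a tall black cap (top 21 mm, as wide as the jar) and a dark label; 0.11 kg. There are two, which count as alike. Origin: centre of the underside; z up. It stands upright on the worktop at the start.
- spice_jar_2: glass spice jar, a plain upright cylinder 41 mm in diameter, 105 mm high, with a tall black cap (top 21 mm, as wide as the jar) and a dark label; 0.11 kg. There are two, which count as alike. Origin: centre of the underside; z up. It stands upright on the worktop at the start.
- mustard_jar: does not belong in the caddy: round glass jar with a grey lid and pale yellow contents, 71 mm in diameter, 110 mm high, 0.45 kg. Origin: centre of the underside; z up. It stands upright on the worktop at the start.
- jam_jar: does not belong in the caddy: glass jar of red jam with a very dark lid, slightly oval, 60 by 68 mm, 115 mm high, 0.45 kg (a second one just like it stands far left by the fruit basket and is none of your business). Origin: centre of the underside; z up. It stands upright on the worktop at the start.
- salt_shaker: does not belong in the caddy: slim shaker with a domed light-grey top with holes and grey contents, 44 mm in diameter, 90 mm high, 0.10 kg. Origin: centre of the underside; z up. It stands upright on the worktop at the start.
There are look-alikes about, which are no part of the job. Leave any orange or purple look-alike of the mayo_jar alone. Leave any yellow look-alike of the spice_jar_1 alone.

How it is judged:
By the outcome, as a careful person would: the job done as asked, in the order asked, and still so for the second after the job is handed in, with the robot touching nothing.
It also fails if it takes over 112 s, if anything falls off the work surface, if the arm or the gripper's body presses on something with over 40 N, if the wrist force passes 120 N, or if a joint passes its speed limit or range.

ROBOT

A 7-joint arm with a two-finger parallel gripper is mounted at the origin on a cart in front of the work surface, level with it; the furniture and walls round the work are solid. World frame = base frame: x ahead of the robot, y to its left, z up, the work surface at z = 0. Lengths are in m, angles in rad, forces in N, time in s.
With the tool pointing down it reaches from about 0.35 to 0.9 m from the base axis. Payload 8.1 kg.
Tool frame: the origin (TCP) lies midway between the tips of the shut fingers; the grasp point (between the pads) lies 19 mm behind it; z points along the fingers, y is the line along which they close (so a half turn about z gives the same grasp; the last joint's range is limited). The gripper opens to 85 mm and grips with 20 to 120 N. Pads are 22 mm wide; open, the fingers measure 114 mm over their backs; the gripper's body (76 mm by 85 mm) begins 54 mm behind the grasp point. The pads swing forward as they close: fully open they stand 13 mm farther back than shut.
Start: joints at [1.072, 0.434, 0.025, 1.573, -0.012, 1.134, -0.075], TCP at [0.241, -0.577, 0.203] pointing down, gripper open.
Joint ranges: [-2.62, 2.62], [-0.44, 2.09], [-1.27, 1.32], [0.08, 2.57], [-1.32, 4.46], [0.12, 2], [-2.74, 2.74]. Speed limits (rad/s): [2.22, 2.22, 3.01, 3.01, 3.14, 3.14, 3.14].

INTERFACE

Orientations are given as a unit quaternion [w, x, y, z].
In Python, from bench import telemetry, snapshot, workorder gives the robot as it stands. The module is installed in compiled form; this text tells all that it offers.
- The arm moves only by the tool arm_command, never from a script. Its argument "moves" is one flat list of numbers, 5 for each row, row after row: the shift along the tool's x, y, z in mm, then the turn about the tool's z in rad, then the finger opening in mm, from 0 to 85.4. In form: [tx, ty, tz, spin, gripper, tx, ty, tz, spin, gripper, ...]. A call has 1 to 8 rows; each row is the pose to reach, as a shift and turn from the pose commanded when the call began, along the tool's axes at that moment; what a row does not reach only later rows make up. A row lasts 1/10 s, in which the tool goes at most 50 mm and 8.59 degrees, less where a joint would pass 70% of its speed; a pose out of reach is approached as far as the arm can. A call with a gripper value outside its range is refused whole. The fingers move at their own pace and stop on an object; "newtons" is the grip in N (left out, the last holds). Time passes only in rows, so rows that repeat a pose let the fingers close. It gives the time, the measured TCP pose, the force, the opening and the grip force at its end, in the units of the state.
- telemetry.get_obs(): the state, without advancing time (a new reading comes with each control period).
- snapshot(name): name is "side" or "top"; returns a dict with "image" (480x640x3 uint8, red, green, blue), "fx", "fy", "cx", "cy" (pixels), "dist_coeffs" ([k1, k2, p1, p2, k3] as OpenCV has them; the pictures are not rectified), "world_from_camera" (4x4, takes a point from camera to world coordinates). Camera axes: x right, y down, z forward; pixel columns grow to the right and rows downward; lengths in m; the calibration is good to about 2 mm. A picture is of the moment at which its call begins. There is no depth.
- workorder.finish_job(): hands the job in; it is judged then, once.
The state is a dict: "clock": time; "joint_pos": joint angles; "dq": joint speeds; "effort": joint torques, N m; "position": TCP position; "orientation": TCP orientation; "contact_force": force on the tool from outside, world axes, zero at the start; "moment": the same for the moment, N m; "grip_width": opening from 0.0 (shut) to 1.0 (fully open); "grip_force": force on a finger pad.
Only numpy, scipy, OpenCV 4.12 (cv2) and the standard library are available. Lean on these libraries where they do the work, as an engineer would, in place of code of your own. Each camera call takes 0.05 s, during which the arm holds its last target. There are 200 camera calls.

## Working session

There is one attempt and no reset: what is moved stays moved. The work goes in short steps, Python scripts to look and compute and a tool call to move; the robot and the scene stay as the last step left them, time stands still between calls to the robot, and variables do not carry over. Pictures are saved under pics/ and viewed, at most 14 in all, crops included, and the job is handed in when it is done.

Besides the shell and the picture viewer there is one more tool, called after "Request:" by a JSON object that holds its "fn" and its "kwargs". arm_command: Moves the arm, as the interface text tells. Its arguments: {"type":"object","properties":{"moves":{"type":"array"},"newtons":{"type":"number"}},"required":["moves"]}

```bash
mkdir -p pics; python3 - <<'E'
from bench import telemetry, snapshot
import cv2,pickle
d={n:snapshot(n) for n in("top","side")}
pickle.dump(d,open("s0.pkl","wb"))
for n in d:
    cv2.imwrite(f"pics/{n}0.png",d[n]["image"][:,:,::-1]); print({k:v for k,v in d[n].items() if k!="image"})
print(telemetry.get_obs())
E
```

```text
{'fx': 448.2571108747797, 'fy': 448.2571108747797, 'cx': 319.17696300795524, 'cy': 236.10080925494478, 'dist_coeffs': array([-0.10828938,  0.        ,  0.        ,  0.        ,  0.        ]), 'world_from_camera': array([[-6.41641208e-02, -9.75966971e-01,  2.08258104e-01,
         2.51898561e-01],
       [-9.97939303e-01,  6.26812609e-02, -1.37188306e-02,
         4.17471754e-02],
       [ 3.35244943e-04, -2.08709204e-01, -9.77977687e-01,
         1.08318985e+00],
       [ 0.00000000e+00,  0.00000000e+00,  0.00000000e+00,
         1.00000000e+00]])}
{'fx': 511.3373584629155, 'fy': 511.3373584629155, 'cx': 325.2616841520534, 'cy': 245.258137258231, 'dist_coeffs': array([-0.11247789,  0.        ,  0.        ,  0.        ,  0.        ]), 'world_from_camera': array([[-0.93698723, -0.16457365,  0.30817275,  0.00407115],
       [-0.3490536 ,  0.40384031, -0.84562083,  1.22817914],
       [ 0.01471433, -0.89990473, -0.43583824,  0.64786581],
       [ 0.        ,  0.        ,  0.        ,  1.        ]])}
{'clock': 0.1, 'joint_pos': array([ 1.07239724,  0.43516091,  0.0249337 ,  1.57401535, -0.01159712,
        1.13398777, -0.07511346]), 'dq': array([ 0.00106864, -0.00087374,  0.00047197, -0.00194508, -0.00160926,
        0.00036214,  0.00261205]), 'effort': array([ 3.53048206e-03, -6.71754813e+01,  1.02812894e+00, -3.16903818e+01,
        1.57216669e-02,  7.20702141e-03,  1.01647479e-04]), 'position': array([ 0.2407435 , -0.57623573,  0.2023957 ]), 'orientation': array([-6.85721283e-04,  9.80485941e-01,  1.96587920e-01, -1.96605192e-04]), 'contact_force': array([0.06134063, 0.28883028, 1.11078804]), 'moment': array([0.0432794 , 0.05830306, 0.01936879]), 'grip_force': 0.0, 'grip_width': 0.9964653700004789}
```

View pics/top0.png

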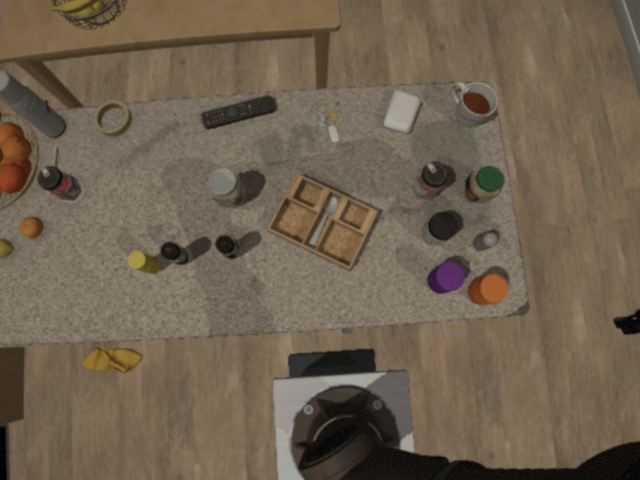

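View pics/side0.png

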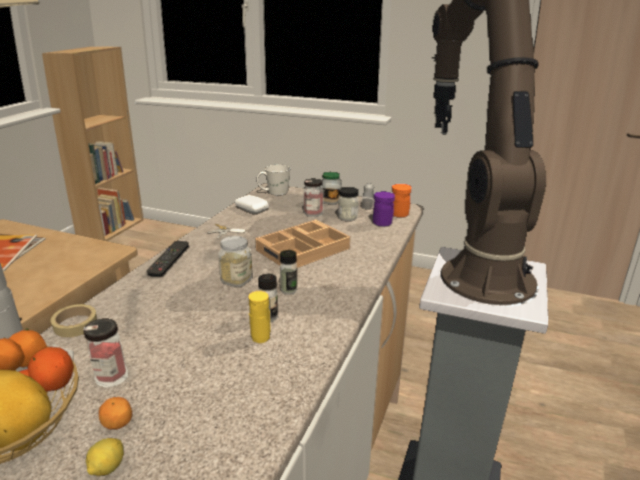

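The top view shows the caddy at (325,222), honey with its green lid at (488,182), and two dark lids: (443,226) with white contents, which is the mayo, and (432,178), which is the red jam. The spice jars are at (174,252) and (227,245), with the yellow look-alike at (144,262). Purple (447,277) and orange (489,290) are look-alikes, salt is at (489,240) and mustard at (225,185). I'll confirm these in enlarged crops.

```bash
python3 - <<'E'
import cv2,pickle,numpy as np
d=pickle.load(open("s0.pkl","rb"))
def crop(n,x,y,w,h,s):
    im=d[n]["image"][y:y+h,x:x+w,::-1]
    im=np.clip(im.astype(float)*1.5,0,255).astype(np.uint8)
    im=cv2.resize(im,None,fx=s,fy=s,interpolation=cv2.INTER_CUBIC)
    for k in range(0,w,20): cv2.putText(im,str(x+k),(k*s,8),0,.3,(0,0,255)); cv2.line(im,(k*s,0),(k*s,h*s),(0,0,255) if k%100==0 else (180,180,180),1) 
    for k in range(0,h,20): cv2.putText(im,str(y+k),(0,k*s+8),0,.3,(0,0,255)); cv2.line(im,(0,k*s),(w*s,k*s),(180,180,180),1)
    return im
cv2.imwrite("pics/c1.png",crop("top",400,150,130,100,6))
cv2.imwrite("pics/c2.png",crop("top",130,220,130,60,6))
cv2.imwrite("pics/c3.png",crop("top",260,165,130,110,5))
cv2.imwrite("pics/c4.png",crop("side",220,165,200,150,4))
E
```

```text
(no output)
```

View pics/c1.png

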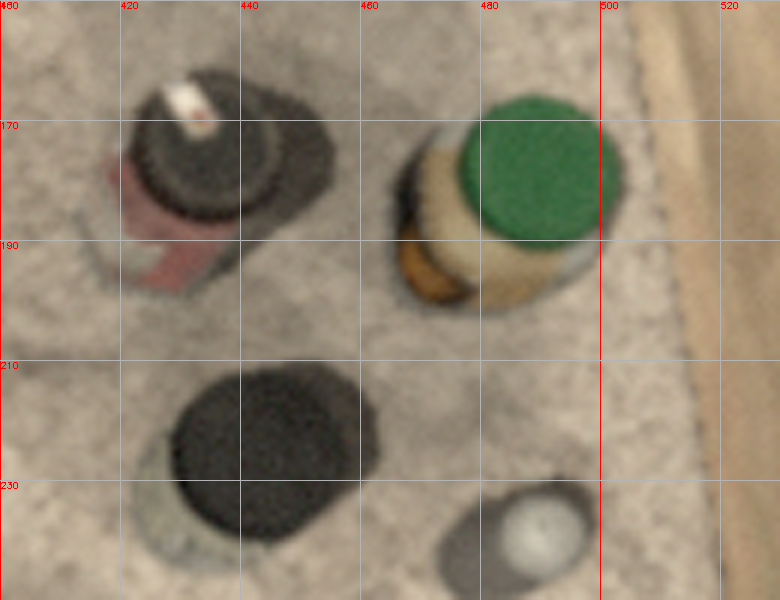

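View pics/c2.png

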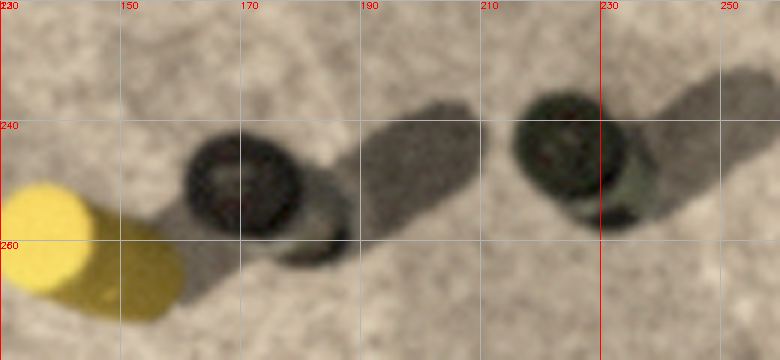

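View pics/c3.png

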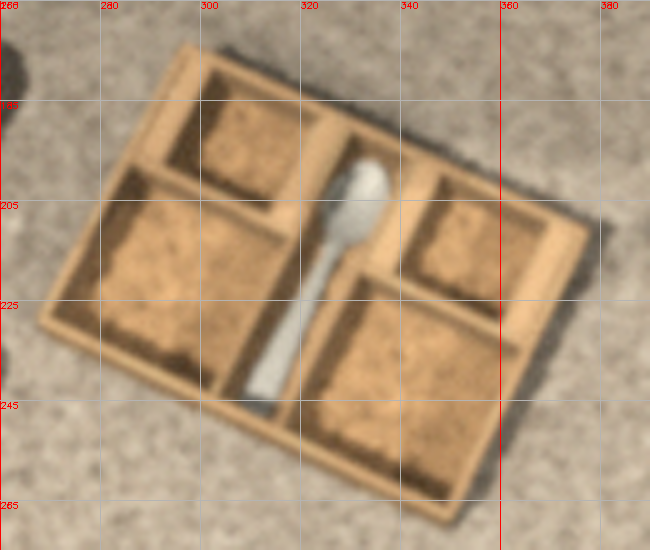

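View pics/c4.png

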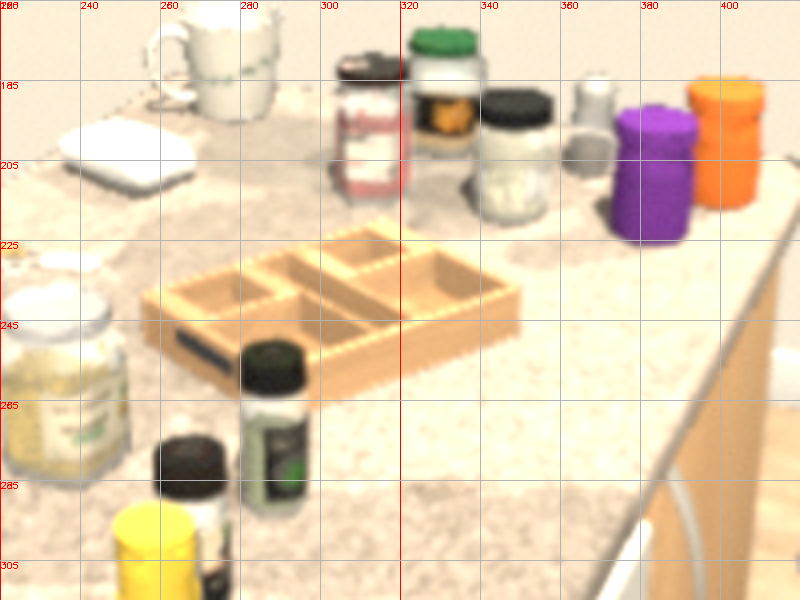

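```bash
cat > h.py <<'E'
import numpy as np, cv2
from scipy.spatial.transform import Rotation as R
def ray(c,uv):
    K=np.array([[c["fx"],0,c["cx"]],[0,c["fy"],c["cy"]],[0,0,1]])
    p=cv2.undistortPoints(np.array([[uv]],float),K,c["dist_coeffs"])[0,0]
    T=c["world_from_camera"]; return T[:3,3],T[:3,:3]@np.r_[p,1]
def at(c,uv,z):
    o,d=ray(c,uv); return (o+d*(z-o[2])/d[2]).round(4)
def proj(c,X):
    T=np.linalg.inv(c["world_from_camera"]); K=np.array([[c["fx"],0,c["cx"]],[0,c["fy"],c["cy"]],[0,0,1]])
    r=cv2.Rodrigues(T[:3,:3])[0]
    return cv2.projectPoints(np.atleast_2d(X).astype(float),r,T[:3,3],K,c["dist_coeffs"])[0][:,0]
def go(obs,pos,closing):
    """shift mm in tool axes, spin rad so that tool y lies along world angle closing (deg, mod 180)"""
    q=obs["orientation"]; M=R.from_quat([q[1],q[2],q[3],q[0]]).as_matrix()
    t=M.T@(np.array(pos)-obs["position"])*1000
    a=np.arctan2(M[1,1],M[0,1]); s=-(np.deg2rad(closing)-a)
    s=(s+np.pi/2)%np.pi-np.pi/2
    return t.round(1),round(s,3),"tool y deg",np.rad2deg(a).round(1)
E
python3 - <<'E'
import pickle; from h import *
d=pickle.load(open("s0.pkl","rb")); t,s=d["top"],d["side"]
for n,a,b,z in [("honey",(490.2,178.8),(331.5,175),.101),("mayo",(443.5,225.6),(348.2,190),.095),("sp_right",(224.7,244.2),(288.2,252.5),.105),("sp_left",(171,250.8),(267.5,277),.105),("jam",(434,174.5),(313,181),.115),("salt",(490.5,239.5),(368.5,184),.09)]:
    print(n,at(t,a,z),at(s,b,z))
C=np.array([at(t,p,.04) for p in[(298,174),(378.4,210.6),(350,270),(268,229.4)]])
print(C,np.linalg.norm(C-np.roll(C,-1,0),axis=1))
for p in [(256.2,239.2),(350,237),(314.5,220.5)]: print(at(s,p,.04))
m=C.mean(0); 
# C0:(+x,+y) C1:(+x,-y) C2:(-x,-y) C3:(-x,+y)
ex=(C[0]+C[1]-C[2]-C[3])[:2]; ey=(C[0]+C[3]-C[1]-C[2])[:2]
y1=np.arctan2(ex[1],ex[0]); y2=np.arctan2(-ey[0],ey[1]); yaw=(y1+2*y2)/3
print(m,np.rad2deg([y1,y2,yaw])); c,q=np.cos(yaw),np.sin(yaw)
for x,y in [(-31,62),(-31,-62),(45.5,62),(45.5,-62)]:
    w=m[:2]+np.array([c*x-q*y,q*x+c*y])/1000; print((x,y),w.round(4),proj(t,np.r_[w,.006]))
E
```

```text
honey [ 0.5726 -0.3815  0.101 ] [ 0.5643 -0.3603  0.101 ]
mayo [ 0.4686 -0.2572  0.095 ] [ 0.4687 -0.2531  0.095 ]
sp_right [0.4553 0.2398 0.105 ] [0.4553 0.2447 0.105 ]
sp_left [0.4479 0.3618 0.105 ] [0.4485 0.369  0.105 ]
jam [ 0.5856 -0.2444  0.115 ] [ 0.584  -0.2374  0.115 ]
salt [ 0.4302 -0.3649  0.09  ] [ 0.4287 -0.35    0.09  ]
[[ 0.6331  0.069   0.04  ]
 [ 0.5277 -0.1196  0.04  ]
 [ 0.3883 -0.0398  0.04  ]
 [ 0.4982  0.1482  0.04  ]] [0.21605351 0.16062503 0.21776595 0.15643098]
[0.6259 0.0852 0.04  ]
[ 0.3878 -0.0278  0.04  ]
[ 0.5242 -0.1001  0.04  ]
[0.511825 0.01445  0.04    ] [-30.09903872 -29.75634897 -29.87057889]
(-31, 62) [0.5158 0.0837] [[295.26744238 223.91269862]]
(-31, -62) [ 0.4541 -0.0239] [[340.49184854 245.66384905]]
(45.5, 62) [0.5822 0.0456] [[309.05998109 197.28221445]]
(45.5, -62) [ 0.5204 -0.062 ] [[353.82031723 218.46743151]]
```

```bash
python3 - <<'E'
import pickle; from h import *
d=pickle.load(open("s0.pkl","rb")); t,s=d["top"],d["side"]
im=s["image"][165:315,220:420,::-1]; im=np.clip(im*1.5,0,255).astype(np.uint8)
im=cv2.resize(im,None,fx=4,fy=4,interpolation=cv2.INTER_CUBIC)
def px(X): return tuple(((proj(s,X)[0]-[220,165]+.5)*4-.5).round().astype(int))
def circ(x,y,r,z,col):
    P=np.array([px([x+r*np.cos(a),y+r*np.sin(a),z]) for a in np.linspace(0,6.28,40)]); cv2.polylines(im,[P],True,col)
for x,y,r,h in [(.5726,-.3815,.0315,.101),(.4686,-.2572,.0325,.098),(.4553,.2398,.0205,.105),(.4479,.3618,.0205,.105)]:
    circ(x,y,r,h,(255,0,255)); circ(x,y,r,0,(255,255,0))
y=np.deg2rad(-29.87);c,q=np.cos(y),np.sin(y)
P=np.array([px([.5118+c*a-q*b,.0145+q*a+c*b,.04]) for a,b in [(.079,.11),(.079,-.11),(-.079,-.11),(-.079,.11)]])
cv2.polylines(im,[P],True,(255,0,255))
cv2.imwrite("pics/c5.png",im)
E
```

```text
(no output)
```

View pics/c5.png

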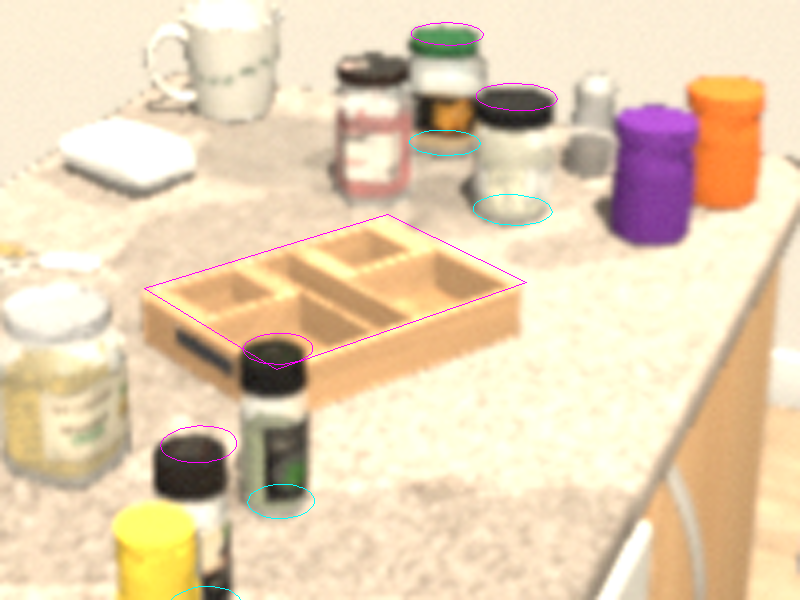

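Overlay: the projected outlines agree with the side picture to about 1 px (the caddy rim corner is near (145,290), and the jar tops at honey (446,35) and mayo (515,97) fit). Identities are confirmed: the black lid over white contents is the mayo, and the black lid over red is the jam. Next I'll compute the approach to the honey.

```bash
cat > g.py <<'E'
import sys; from h import *; from bench import telemetry
o=telemetry.get_obs(); p={"honey":(.574,-.3795),"mayo":(.470,-.255),"spr":(.4568,.2418),"spl":(.4494,.3638),"A":(.5173,.0857),"B":(.4556,-.0219),"SL":(.5837,.0476),"SR":(.5219,-.060)}[sys.argv[1]]
print(*go(o,[*p,float(sys.argv[2])],float(sys.argv[3]) if len(sys.argv)>3 else 60), o["position"].round(4), o["clock"],"j1,j7",o["joint_pos"].round(2),o["contact_force"].round(1))
E
python3 g.py honey .2
```

```text
[383.3 -53.1   2.4] 0.919 tool y deg -67.3 [ 0.2407 -0.5762  0.2024] 0.1 j1,j7 [ 1.07  0.44  0.02  1.57 -0.01  1.13 -0.08] [0.1 0.3 1.1]
```

Request:
{"fn": "arm_command", "kwargs": {"moves": [383, -53, 2, 0.92, 85, 383, -53, 2, 0.92, 85, 383, -53, 2, 0.92, 85, 383, -53, 2, 0.92, 85, 383, -53, 2, 0.92, 85, 383, -53, 2, 0.92, 85, 383, -53, 2, 0.92, 85, 383, -53, 2, 0.92, 85], "newtons": 40}}

```text
clock: 0.9
position: [0.5769, -0.3768, 0.2004]
orientation: [-0.001, 0.966, -0.258, -0.0]
contact_force: [-0.6, -0.8, 0.7]
grip_width: 0.996
grip_force: 0.0
```

```bash
python3 g.py honey .2;python3 g.py honey .04
```

```text
[-1.1  3.8  0.4] 0.001 tool y deg -119.9 [ 0.5769 -0.3768  0.2004] 0.9 j1,j7 [ 0.41  0.54  0.16  1.41 -0.09  1.2  -1.52] [-0.6 -0.8  0.7]
[ -1.    4.  160.4] 0.001 tool y deg -119.9 [ 0.5769 -0.3768  0.2004] 0.9 j1,j7 [ 0.41  0.54  0.16  1.41 -0.09  1.2  -1.52] [-0.6 -0.8  0.7]
```

Request:
{"fn": "arm_command", "kwargs": {"moves": [0, 0, 40, 0, 85, 0, 0, 80, 0, 85, 0, 0, 80, 0, 85]}}

```text
clock: 1.2
position: [0.5705, -0.3774, 0.1149]
orientation: [-0.001, 0.966, -0.259, -0.005]
contact_force: [-0.7, 0.5, -0.5]
grip_width: 0.994
grip_force: 0.0
```

```bash
python3 g.py honey .04
```

```text
[ 4.9  0.1 74.9] 0.0 tool y deg -120.0 [ 0.5705 -0.3774  0.1149] 1.2 j1,j7 [ 0.42  0.61  0.14  1.51 -0.1   1.04 -1.51] [-0.7  0.5 -0.5]
```

Request:
{"fn": "arm_command", "kwargs": {"moves": [0, 0, 0, 0, 85, 0, 0, 0, 0, 85, 0, 0, 0, 0, 85]}}

```text
clock: 1.5
position: [0.5749, -0.3813, 0.1236]
orientation: [0.0, 0.966, -0.259, 0.002]
contact_force: [0.5, -0.8, 0.2]
grip_width: 0.993
grip_force: 0.0
```

```bash
python3 g.py honey .04
```

```text
[-2.  -1.1 83.6] -0.001 tool y deg -120.1 [ 0.5749 -0.3813  0.1236] 1.5 j1,j7 [ 0.42  0.6   0.15  1.5  -0.1   1.04 -1.51] [ 0.5 -0.8  0.2]
```

Request:
{"fn": "arm_command", "kwargs": {"moves": [0, 0, 20, 0, 85, 0, 0, 40, 0, 85, 0, 0, 60, 0, 85, 0, 0, 75, 0, 85, 0, 0, 81, 0, 85, 0, 0, 81, 0, 85, 0, 0, 81, 0, 60, 0, 0, 81, 0, 60]}}

```text
clock: 2.3
position: [0.5754, -0.3804, 0.0425]
orientation: [0.0, 0.966, -0.259, 0.002]
contact_force: [-0.9, 2.7, 6.5]
grip_width: 0.787
grip_force: 41.1
```

Request:
{"fn": "arm_command", "kwargs": {"moves": [0, 0, 0, 0, 60, 0, 0, 0, 0, 60, 0, 0, 0, 0, 60]}}

```text
clock: 2.6
position: [0.5752, -0.3803, 0.0425]
orientation: [0.0, 0.966, -0.259, 0.002]
contact_force: [-1.9, 2.2, 8.7]
grip_width: 0.781
grip_force: 41.1
```

Request:
{"fn": "arm_command", "kwargs": {"moves": [0, 0, -15, 0, 60, 0, 0, -40, 0, 60, 0, 0, -75, 0, 60, 0, 0, -110, 0, 60, 0, 0, -135, 0, 60, 0, 0, -150, 0, 60, 0, 0, -150, 0, 60]}}

```text
clock: 3.3
position: [0.5752, -0.3812, 0.1941]
orientation: [0.001, 0.966, -0.259, 0.003]
contact_force: [0.5, -0.2, -3.1]
grip_width: 0.779
grip_force: 42.3
```

```bash
python3 g.py A .19
```

```text
[-284.  -375.2    2.5] -0.001 tool y deg -120.1 [ 0.5752 -0.3812  0.1941] 3.3 j1,j7 [ 0.41  0.55  0.16  1.42 -0.09  1.18 -1.52] [ 0.5 -0.2 -3.1]
```

Request:
{"fn": "arm_command", "kwargs": {"moves": [-10, -13, 0, 0, 60, -30, -40, 0, 0, 60, -51, -68, 0, 0, 60, -72, -95, 0, 0, 60, -93, -123, 0, 0, 60, -114, -150, 0, 0, 60, -135, -178, 0, 0, 60, -156, -205, 0, 0, 60]}}

```text
clock: 4.1
position: [0.5405, -0.1231, 0.1896]
orientation: [0.0, 0.966, -0.259, -0.001]
contact_force: [0.4, 0.7, -2.7]
grip_width: 0.776
grip_force: 42.3
```

Request:
{"fn": "arm_command", "kwargs": {"moves": [-21, -28, 0, 0, 60, -42, -56, 0, 0, 60, -63, -84, 0, 0, 60, -84, -112, 0, 0, 60, -105, -140, 0, 0, 60, -120, -160, 0, 0, 60, -128, -170, 0, 0, 60, -128, -170, 0, 0, 60]}}

```text
clock: 4.9
position: [0.5151, 0.0881, 0.1897]
orientation: [-0.0, 0.966, -0.258, -0.0]
contact_force: [0.3, -0.3, -3.3]
grip_width: 0.776
grip_force: 42.3
```

Request:
{"fn": "arm_command", "kwargs": {"moves": [0, 0, 0, 0, 60, 0, 0, 0, 0, 60, 0, 0, 0, 0, 60, 0, 0, 0, 0, 60]}}

```text
clock: 5.3
position: [0.5159, 0.0856, 0.1901]
orientation: [0.0, 0.966, -0.26, 0.0]
contact_force: [-0.7, -0.5, -4.0]
grip_width: 0.781
grip_force: 42.2
```

```bash
python3 g.py A .05
```

```text
[  1.1  -0.8 140.1] -0.002 tool y deg -120.1 [0.5159 0.0856 0.1901] 5.3 j1,j7 [-0.27  0.28  0.    1.84 -0.    1.02 -2.36] [-0.7 -0.5 -4. ]
```

Request:
{"fn": "arm_command", "kwargs": {"moves": [1, 0, 20, 0, 60, 1, -1, 45, 0, 60, 1, -1, 70, 0, 60, 1, -1, 90, 0, 60, 1, -1, 105, 0, 60, 1, -1, 112, 0, 60, 1, -1, 112, 0, 60, 1, -1, 112, 0, 60]}}

```text
clock: 6.1
position: [0.5177, 0.0869, 0.0787]
orientation: [-0.0, 0.966, -0.259, 0.0]
contact_force: [0.3, -0.2, -2.9]
grip_width: 0.778
grip_force: 42.3
```

```bash
python3 g.py A .0485; python3 - <<'E'
from bench import snapshot; import cv2,numpy as np
im=np.hstack([cv2.resize(snapshot("top")["image"][160:290,250:400],None,fx=2.6,fy=2.6,interpolation=2),cv2.resize(snapshot("side")["image"][165:295,230:380],None,fx=2.6,fy=2.6,interpolation=2)])
cv2.imwrite("pics/p1.png",np.clip(im[:,:,::-1]*1.4,0,255))
E
```

```text
[ 0.3  1.3 30.2] -0.001 tool y deg -120.1 [0.5177 0.0869 0.0787] 6.1 j1,j7 [-0.27  0.42 -0.    1.96  0.    0.76 -2.37] [ 0.3 -0.2 -2.9][ WARN:0@0.878] global loadsave.cpp:1063 imwrite_ Unsupported depth image for selected encoder is fallbacked to CV_8U.
```

View pics/p1.png

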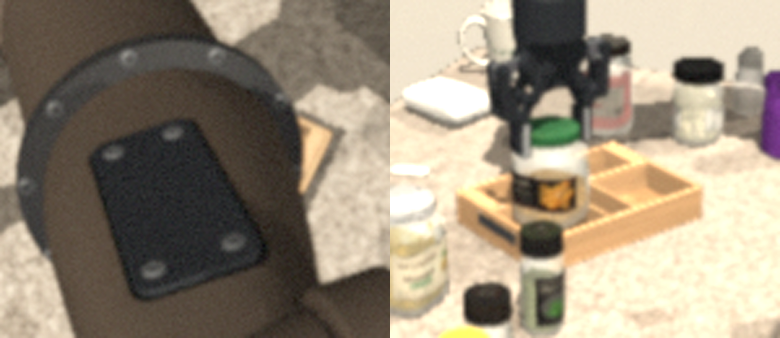

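The side half shows the honey hanging upright over its pocket at (550,180), centred. I'll lower it slowly until it touches.

Request:
{"fn": "arm_command", "kwargs": {"moves": [0, 0, 8, 0, 60, 0, 0, 14, 0, 60, 0, 0, 19, 0, 60, 0, 0, 23, 0, 60, 0, 0, 26, 0, 60, 0, 0, 28, 0, 60, 0, 0, 29, 0, 60, 0, 0, 29, 0, 60]}}

```text
clock: 7.0
position: [0.5171, 0.087, 0.049]
orientation: [0.0, 0.966, -0.259, -0.0]
contact_force: [-1.1, 0.2, -2.9]
grip_width: 0.782
grip_force: 42.3
```

Request:
{"fn": "arm_command", "kwargs": {"moves": [0, 0, 0.5, 0, 60, 0, 0, 1, 0, 60, 0, 0, 1.5, 0, 60, 0, 0, 1.5, 0, 60]}}

```text
clock: 7.4
position: [0.5173, 0.087, 0.0486]
orientation: [-0.0, 0.966, -0.259, 0.0]
contact_force: [-4.2, -1.4, 9.9]
grip_width: 0.779
grip_force: 45.7
```

Contact. Release and retreat.

Request:
{"fn": "arm_command", "kwargs": {"moves": [0, 0, 0, 0, 75, 0, 0, 0, 0, 85, 0, 0, 0, 0, 85, 0, 0, -5, 0, 85, 0, 0, -20, 0, 85, 0, 0, -45, 0, 85, 0, 0, -80, 0, 85, 0, 0, -120, 0, 85]}}

```text
clock: 8.2
position: [0.5164, 0.0868, 0.1684]
orientation: [0.0, 0.966, -0.259, -0.001]
contact_force: [1.1, -0.5, -0.1]
grip_width: 0.996
grip_force: 0.0
```

```bash
python3 g.py mayo .2
```

```text
[130.9 319.1 -31.3] -0.001 tool y deg -120.0 [0.5164 0.0868 0.1684] 8.2 j1,j7 [-0.27  0.31  0.    1.86 -0.    0.97 -2.36] [ 1.1 -0.5 -0.1]
```

Request:
{"fn": "arm_command", "kwargs": {"moves": [7, 16, 0, 0, 85, 22, 54, 0, 0, 85, 39, 96, 0, 0, 85, 57, 138, 0, 0, 85, 75, 182, 0, 0, 85, 93, 226, 0, 0, 85, 110, 268, 0, 0, 85, 122, 298, 0, 0, 85]}}

```text
clock: 9.0
position: [0.4725, -0.2355, 0.1681]
orientation: [0.0, 0.965, -0.26, 0.0]
contact_force: [0.8, -0.2, -0.4]
grip_width: 0.994
grip_force: 0.0
```

Request:
{"fn": "arm_command", "kwargs": {"moves": [6, 15, 0, 0, 85, 9, 21, 0, 0, 85, 9, 21, 0, 0, 85, 9, 21, 0, 0, 85, 9, 21, 0, 0, 85]}}

```text
clock: 9.5
position: [0.4714, -0.2532, 0.1676]
orientation: [-0.0, 0.966, -0.258, -0.0]
contact_force: [0.5, 0.7, -0.2]
grip_width: 0.996
grip_force: 0.0
```

```bash
python3 g.py mayo .04; python3 - <<'E'
from bench import snapshot; import cv2,numpy as np
im=np.hstack([cv2.resize(snapshot("top")["image"][160:290,250:400],None,fx=2.6,fy=2.6,interpolation=2),cv2.resize(snapshot("side")["image"][165:295,260:410],None,fx=2.6,fy=2.6,interpolation=2)])
cv2.imwrite("pics/p2.png",np.clip(im[:,:,::-1]*1.4,0,255).astype(np.uint8))
E
```

```text
[ -0.2   2.3 127.6] 0.002 tool y deg -119.9 [ 0.4714 -0.2532  0.1676] 9.5 j1,j7 [ 0.27  0.32  0.15  1.85 -0.06  0.97 -1.64] [ 0.5  0.7 -0.2]
```

View pics/p2.png

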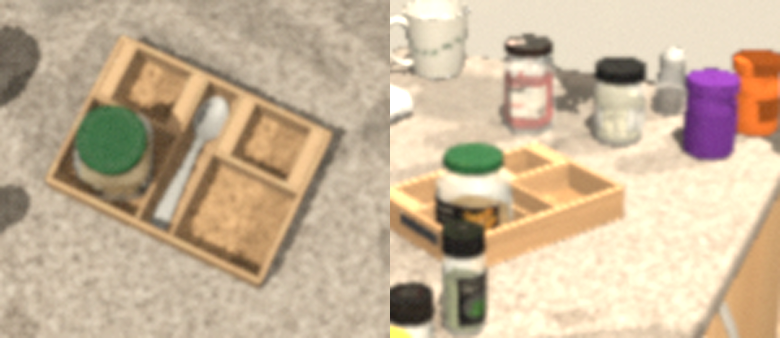

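Honey stands upright in its pocket (lid at (112,140) in the left half). Next, down to the mayo.

Request:
{"fn": "arm_command", "kwargs": {"moves": [0, 2, 25, 0, 85, 0, 2, 55, 0, 85, 0, 2, 85, 0, 85, 0, 2, 110, 0, 85, 0, 2, 125, 0, 85, 0, 2, 131, 0, 85, 0, 2, 131, 0, 85, 0, 2, 131, 0, 85]}}

```text
clock: 10.4
position: [0.4705, -0.2565, 0.0374]
orientation: [0.0, 0.966, -0.259, 0.001]
contact_force: [0.3, 0.3, 2.0]
grip_width: 0.993
grip_force: 0.0
```

Request:
{"fn": "arm_command", "kwargs": {"moves": [0, 0, 0, 0, 54, 0, 0, 0, 0, 54, 0, 0, 0, 0, 54, 0, 0, 0, 0, 54, 0, 0, 0, 0, 54]}}

```text
clock: 10.9
position: [0.4709, -0.2568, 0.0379]
orientation: [0.0, 0.966, -0.259, 0.001]
contact_force: [-1.4, 0.9, 5.6]
grip_width: 0.743
grip_force: 42.6
```

Request:
{"fn": "arm_command", "kwargs": {"moves": [0, 0, 0, 0, 78, 0, 0, 0, 0, 78, 0, 0, 5, 0, 78, 0, 0, 9, 0, 78, 0, 0, 9, 0, 78, 0, 0, 9, 0, 54, 0, 0, 9, 0, 54, 0, 0, 9, 0, 54]}}

```text
clock: 11.7
position: [0.4698, -0.2565, 0.0276]
orientation: [0.0, 0.966, -0.259, -0.0]
contact_force: [-0.8, 0.6, 0.4]
grip_width: 0.744
grip_force: 44.0
```

Request:
{"fn": "arm_command", "kwargs": {"moves": [0, 0, 0, 0, 54, 0, 0, 0, 0, 54]}}

```text
clock: 11.9
position: [0.4698, -0.2564, 0.0276]
orientation: [0.0, 0.966, -0.259, -0.0]
contact_force: [0.0, 0.2, 0.1]
grip_width: 0.747
grip_force: 44.0
```

```bash
python3 - <<'E'
from bench import snapshot; import cv2,numpy as np
im=cv2.resize(snapshot("side")["image"][140:240,290:410],None,fx=5,fy=5,interpolation=2)
cv2.imwrite("pics/p3.png",np.clip(im[:,:,::-1]*1.4,0,255).astype(np.uint8))
E
```

```text
(no output)
```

View pics/p3.png

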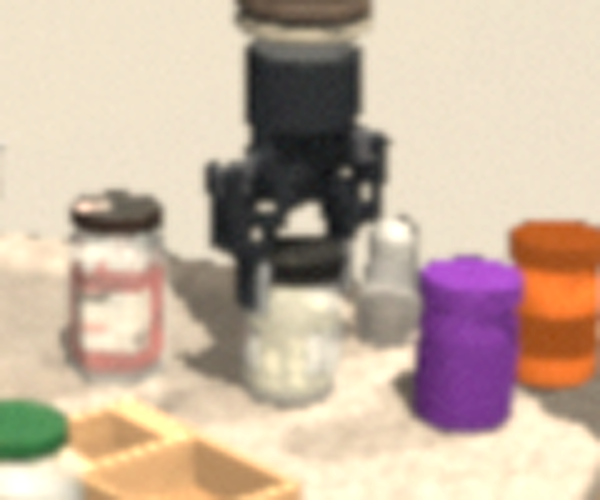

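The side crop shows the finger pad at (250,290) overlapping the lower edge of the black lid. The width also fits the 65 mm lid rather than the body, so I'll open, go carefully lower and regrip.

Request:
{"fn": "arm_command", "kwargs": {"moves": [0, 0, 0, 0, 80, 0, 0, 0, 0, 80, 0, 0, 2, 0, 80, 0, 0, 4, 0, 80, 0, 0, 5, 0, 80, 0, 0, 5, 0, 80]}}

```text
clock: 12.55
position: [0.4697, -0.2564, 0.0223]
orientation: [-0.0, 0.966, -0.259, -0.0]
contact_force: [-0.1, -1.0, -0.2]
grip_width: 0.942
grip_force: 0.0
```

Request:
{"fn": "arm_command", "kwargs": {"moves": [0, 0, 1.5, 0, 80, 0, 0, 3, 0, 80, 0, 0, 4, 0, 80, 0, 0, 4, 0, 80]}}

```text
clock: 12.95
position: [0.4698, -0.2564, 0.0184]
orientation: [0.0, 0.966, -0.259, -0.0]
contact_force: [-0.2, 0.9, 0.3]
grip_width: 0.94
grip_force: 0.0
```

Request:
{"fn": "arm_command", "kwargs": {"moves": [0, 0, 0, 0, 54, 0, 0, 0, 0, 54, 0, 0, 0, 0, 54, 0, 0, 0, 0, 54, 0, 0, 0, 0, 54]}}

```text
clock: 13.45
position: [0.4702, -0.2564, 0.0189]
orientation: [-0.0, 0.966, -0.259, 0.0]
contact_force: [-0.9, 1.9, 6.1]
grip_width: 0.741
grip_force: 43.1
```

Request:
{"fn": "arm_command", "kwargs": {"moves": [0, 0, 0, 0, 80, 0, 0, 0, 0, 80, 0, 0, -5, 0, 80, 0, 0, -10, 0, 80, 0, 0, -15, 0, 80, 0, 0, -15, 0, 80, 0, 0, -15, 0, 54, 0, 0, -15, 0, 54]}}

```text
clock: 14.25
position: [0.4704, -0.2566, 0.0341]
orientation: [0.0, 0.966, -0.259, 0.001]
contact_force: [0.3, -0.2, 6.9]
grip_width: 0.746
grip_force: 42.4
```

Request:
{"fn": "arm_command", "kwargs": {"moves": [0, 0, 0, 0, 54, 0, 0, 0, 0, 54, 0, 0, 0, 0, 54]}}

```text
clock: 14.55
position: [0.4704, -0.2566, 0.0341]
orientation: [0.0, 0.966, -0.259, 0.001]
contact_force: [-0.6, 0.5, 6.2]
grip_width: 0.746
grip_force: 42.4
```

Request:
{"fn": "arm_command", "kwargs": {"moves": [0, 0, -15, 0, 54, 0, 0, -40, 0, 54, 0, 0, -75, 0, 54, 0, 0, -110, 0, 54, 0, 0, -135, 0, 54, 0, 0, -150, 0, 54, 0, 0, -150, 0, 54]}}

```text
clock: 15.25
position: [0.4707, -0.2569, 0.1852]
orientation: [0.0, 0.966, -0.259, 0.002]
contact_force: [-0.0, 0.7, -2.5]
grip_width: 0.745
grip_force: 45.3
```

```bash
python3 g.py B .185
```

```text
[-1.307e+02 -1.958e+02 -1.000e-01] -0.001 tool y deg -120.0 [ 0.4707 -0.2569  0.1852] 15.25 j1,j7 [ 0.27  0.3   0.16  1.83 -0.06  1.01 -1.64] [-0.   0.7 -2.5]
```

Request:
{"fn": "arm_command", "kwargs": {"moves": [-10, -15, 0, 0, 54, -28, -42, 0, 0, 54, -48, -72, 0, 0, 54, -68, -102, 0, 0, 54, -88, -132, 0, 0, 54, -108, -162, 0, 0, 54, -123, -184, 0, 0, 54, -131, -196, 0, 0, 54]}}

```text
clock: 16.05
position: [0.4532, -0.0185, 0.182]
orientation: [0.0, 0.966, -0.258, -0.001]
contact_force: [1.1, -0.2, -3.9]
grip_width: 0.749
grip_force: 45.2
```

Request:
{"fn": "arm_command", "kwargs": {"moves": [0, 0, 0, 0, 54, 0, 0, 0, 0, 54, 0, 0, 0, 0, 54, 0, 0, 0, 0, 54]}}

```text
clock: 16.45
position: [0.4544, -0.0223, 0.1833]
orientation: [0.0, 0.966, -0.26, -0.0]
contact_force: [1.1, 0.7, -3.4]
grip_width: 0.75
grip_force: 45.2
```

```bash
python3 g.py B .0401
```

```text
[  0.9  -1.  143.2] -0.002 tool y deg -120.1 [ 0.4544 -0.0223  0.1833] 16.45 j1,j7 [-0.09  0.18  0.02  2.   -0.    0.97 -2.16] [ 1.1  0.7 -3.4]
```

Request:
{"fn": "arm_command", "kwargs": {"moves": [1, -1, 20, 0, 54, 1, -1, 45, 0, 54, 1, -1, 70, 0, 54, 1, -1, 90, 0, 54, 1, -1, 103, 0, 54, 1, -1, 108, 0, 54, 1, -1, 108, 0, 54, 1, -1, 108, 0, 54]}}

```text
clock: 17.25
position: [0.4565, -0.0211, 0.0762]
orientation: [-0.0, 0.966, -0.259, 0.0]
contact_force: [-0.8, 0.6, -1.9]
grip_width: 0.748
grip_force: 45.3
```

```bash
python3 g.py B .0401; python3 - <<'E'
from bench import snapshot; import cv2,numpy as np
im=cv2.resize(snapshot("side")["image"][165:295,240:390],None,fx=4,fy=4,interpolation=2)
cv2.imwrite("pics/p4.png",np.clip(im[:,:,::-1]*1.4,0,255).astype(np.uint8))
E
```

```text
[-0.4  1.1 36.1] -0.001 tool y deg -120.1 [ 0.4565 -0.0211  0.0762] 17.25 j1,j7 [-0.08  0.33  0.02  2.12 -0.01  0.69 -2.16] [-0.8  0.6 -1.9]
```

View pics/p4.png

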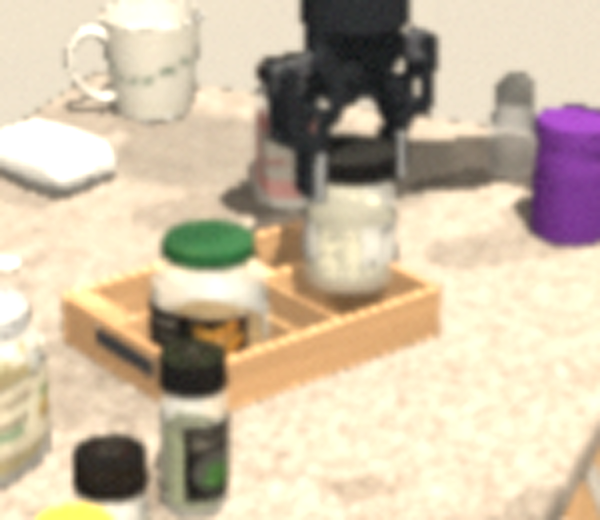

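The mayo hangs upright over its pocket at (350,240), and the honey stands at (208,290). Lowering.

Request:
{"fn": "arm_command", "kwargs": {"moves": [0, 0, 9, 0, 54, 0, 0, 17, 0, 54, 0, 0, 24, 0, 54, 0, 0, 29, 0, 54, 0, 0, 32, 0, 54, 0, 0, 34, 0, 54, 0, 0, 35, 0, 54, 0, 0, 35, 0, 54]}}

```text
clock: 18.1
position: [0.456, -0.0208, 0.0406]
orientation: [0.0, 0.966, -0.259, 0.0]
contact_force: [0.2, -0.6, -3.3]
grip_width: 0.745
grip_force: 45.3
```

Request:
{"fn": "arm_command", "kwargs": {"moves": [0, 0, 0.5, 0, 54, 0, 0, 1, 0, 54, 0, 0, 1.5, 0, 54, 0, 0, 1.5, 0, 54]}}

```text
clock: 18.5
position: [0.4568, -0.021, 0.04]
orientation: [-0.0, 0.966, -0.259, 0.001]
contact_force: [-2.5, -0.2, 9.8]
grip_width: 0.748
grip_force: 46.2
```

Request:
{"fn": "arm_command", "kwargs": {"moves": [0, 0, 0, 0, 75, 0, 0, 0, 0, 85, 0, 0, 0, 0, 85, 0, 0, -5, 0, 85, 0, 0, -20, 0, 85, 0, 0, -50, 0, 85, 0, 0, -90, 0, 85, 0, 0, -130, 0, 85]}}

```text
clock: 19.3
position: [0.4553, -0.0209, 0.1706]
orientation: [0.0, 0.966, -0.259, -0.0]
contact_force: [1.1, 0.2, -0.1]
grip_width: 0.997
grip_force: 0.0
```

```bash
python3 g.py spr .17
```

```text
[-130.2 -228.1    0.6] -0.001 tool y deg -120.0 [ 0.4553 -0.0209  0.1706] 19.3 j1,j7 [-0.09  0.2   0.02  2.01 -0.01  0.93 -2.16] [ 1.1  0.2 -0.1]
```

Joint 7 would run out of range on the left, so I'll use the half-turned grasp on the way.

Request:
{"fn": "arm_command", "kwargs": {"moves": [-15, -26, 0, -0.1, 85, -31, -55, 0, -0.24, 85, -48, -84, 0, -0.38, 85, -65, -114, 0, -0.52, 85, -82, -144, 0, -0.66, 85, -99, -173, 0, -0.8, 85, -115, -202, 0, -0.94, 85, -130, -228, 0, -1.08, 85]}}

```text
clock: 20.1
position: [0.4573, 0.2432, 0.1695]
orientation: [-0.0, 0.961, 0.277, 0.0]
contact_force: [0.9, -1.5, -0.8]
grip_width: 0.994
grip_force: 0.0
```

Request:
{"fn": "arm_command", "kwargs": {"moves": [0, 0, 0, -0.14, 85, 0, 0, 0, -0.28, 85, 0, 0, 0, -0.42, 85, 0, 0, 0, -0.56, 85, 0, 0, 0, -0.7, 85, 0, 0, 0, -0.84, 85, 0, 0, 0, -0.98, 85, 0, 0, 0, -1.12, 85]}}

```text
clock: 20.9
position: [0.4575, 0.2414, 0.1693]
orientation: [0.0, 0.667, 0.745, -0.0]
contact_force: [0.2, -0.1, 0.6]
grip_width: 0.995
grip_force: 0.0
```

Request:
{"fn": "arm_command", "kwargs": {"moves": [0, 0, 0, -0.14, 85, 0, 0, 0, -0.28, 85, 0, 0, 0, -0.42, 85, 0, 0, 0, -0.56, 85, 0, 0, 0, -0.7, 85, 0, 0, 0, -0.84, 85, 0, 0, 0, -0.94, 85, 0, 0, 0, -0.94, 85]}}

```text
clock: 21.7
position: [0.4576, 0.2413, 0.1692]
orientation: [-0.0, 0.259, 0.966, -0.0]
contact_force: [0.1, -0.7, -0.4]
grip_width: 0.998
grip_force: 0.0
```

Request:
{"fn": "arm_command", "kwargs": {"moves": [0, 0, 0, 0, 65, 0, 0, 0, 0, 65, 0, 0, 0, 0, 65]}}

```text
clock: 22.0
position: [0.4575, 0.2416, 0.1692]
orientation: [0.0, 0.261, 0.965, -0.0]
contact_force: [0.4, 0.6, 0.8]
grip_width: 0.759
grip_force: 0.0
```

```bash
python3 g.py spr .044
```

```text
[  0.7  -0.2 125.2] -0.004 tool y deg 59.8 [0.4575 0.2416 0.1692] 22.0 j1,j7 [-0.04  0.39 -0.72  1.83  0.3   1.03  0.16] [0.4 0.6 0.8]
```

Request:
{"fn": "arm_command", "kwargs": {"moves": [0, 0, 20, 0, 65, 0, 0, 50, 0, 65, 0, 0, 80, 0, 65, 0, 0, 103, 0, 65, 0, 0, 117, 0, 65, 0, 0, 123, 0, 65, 0, 0, 123, 0, 65, 0, 0, 123, 0, 65]}}

```text
clock: 22.8
position: [0.4581, 0.2421, 0.047]
orientation: [0.0, 0.26, 0.966, 0.0]
contact_force: [-0.9, -0.1, 0.8]
grip_width: 0.762
grip_force: 0.0
```

Request:
{"fn": "arm_command", "kwargs": {"moves": [0, 0, 0, 0, 35, 0, 0, 0, 0, 35, 0, 0, 0, 0, 35, 0, 0, 0, 0, 35, 0, 0, 0, 0, 35], "newtons": 30}}

```text
clock: 23.3
position: [0.4583, 0.2422, 0.0471]
orientation: [0.001, 0.26, 0.966, 0.001]
contact_force: [-0.4, 0.1, 5.8]
grip_width: 0.466
grip_force: 29.9
```

Request:
{"fn": "arm_command", "kwargs": {"moves": [0, 0, -15, 0, 35, 0, 0, -40, 0, 35, 0, 0, -75, 0, 35, 0, 0, -110, 0, 35, 0, 0, -135, 0, 35, 0, 0, -150, 0, 35, 0, 0, -150, 0, 35]}}

```text
clock: 24.0
position: [0.4585, 0.2423, 0.1982]
orientation: [0.002, 0.26, 0.966, 0.001]
contact_force: [-0.4, -0.4, -1.8]
grip_width: 0.466
grip_force: 30.6
```

```bash
python3 g.py SL .195
```

```text
[-206.  -105.4    3.4] -0.003 tool y deg 59.9 [0.4585 0.2423 0.1982] 24.0 j1,j7 [-0.02  0.36 -0.74  1.8   0.27  1.09  0.19] [-0.4 -0.4 -1.8]
```

Request:
{"fn": "arm_command", "kwargs": {"moves": [-14, -7, 0, 0, 35, -38, -20, 0, 0, 35, -66, -34, 0, 0, 35, -95, -49, 0, 0, 35, -124, -64, 0, 0, 35, -153, -78, 0, 0, 35, -180, -92, 0, 0, 35, -198, -101, 0, 0, 35]}}

```text
clock: 24.8
position: [0.5784, 0.0518, 0.1943]
orientation: [-0.001, 0.261, 0.965, -0.001]
contact_force: [-0.3, -0.5, -0.7]
grip_width: 0.465
grip_force: 30.7
```

Request:
{"fn": "arm_command", "kwargs": {"moves": [-6, -3, 0, 0, 35, -8, -4, 0, 0, 35, -8, -4, 0, 0, 35, -8, -4, 0, 0, 35, -8, -4, 0, 0, 35]}}

```text
clock: 25.3
position: [0.5825, 0.0486, 0.1962]
orientation: [-0.0, 0.259, 0.966, 0.0]
contact_force: [0.1, -0.3, -0.2]
grip_width: 0.465
grip_force: 30.7
```

```bash
python3 g.py SL .0531
```

```text
[ -1.6  -0.3 143.1] -0.0 tool y deg 60.0 [0.5825 0.0486 0.1962] 25.3 j1,j7 [ 0.29  0.46 -0.66  1.64  0.3   1.14  0.6 ] [ 0.1 -0.3 -0.2]
```

Request:
{"fn": "arm_command", "kwargs": {"moves": [-1, 0, 20, 0, 35, -1.5, 0, 45, 0, 35, -1.5, 0, 70, 0, 35, -1.5, 0, 90, 0, 35, -1.5, 0, 100, 0, 35, -1.5, 0, 104, 0, 35, -1.5, 0, 104, 0, 35, -1.5, 0, 104, 0, 35]}}

```text
clock: 26.1
position: [0.585, 0.047, 0.0932]
orientation: [0.001, 0.26, 0.966, 0.0]
contact_force: [-0.3, 0.2, -2.1]
grip_width: 0.47
grip_force: 30.7
```

```bash
python3 g.py SL .0531; python3 - <<'E'
from bench import snapshot; import cv2,numpy as np
im=cv2.resize(snapshot("side")["image"][165:295,240:390],None,fx=4,fy=4,interpolation=2)
cv2.imwrite("pics/p5.png",np.clip(im[:,:,::-1]*1.4,0,255).astype(np.uint8))
E
```

```text
[ 1.5 -0.2 40.1] -0.002 tool y deg 59.9 [0.585  0.047  0.0932] 26.1 j1,j7 [ 0.25  0.56 -0.61  1.76  0.39  0.94  0.52] [-0.3  0.2 -2.1]
```

View pics/p5.png

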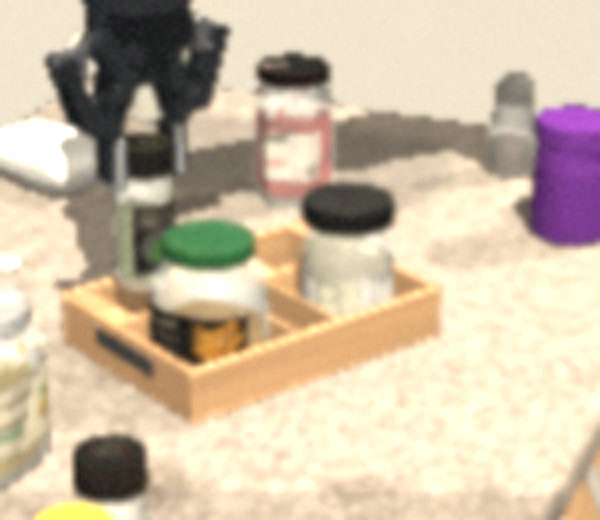

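The spice jar hangs upright over the small pocket at (145,220), and the mayo stands seated at (347,250). Lowering.

Request:
{"fn": "arm_command", "kwargs": {"moves": [0.5, 0, 9, 0, 35, 0.5, 0, 18, 0, 35, 0.5, 0, 26, 0, 35, 0.5, 0, 32, 0, 35, 0.5, 0, 36, 0, 35, 0.5, 0, 38, 0, 35, 0.5, 0, 39, 0, 35, 0.5, 0, 39, 0, 35]}}

```text
clock: 26.95
position: [0.5841, 0.0469, 0.0533]
orientation: [0.0, 0.26, 0.966, 0.0]
contact_force: [0.8, 0.3, -1.5]
grip_width: 0.465
grip_force: 30.6
```

Request:
{"fn": "arm_command", "kwargs": {"moves": [0, 0, 0.5, 0, 35, 0, 0, 1, 0, 35, 0, 0, 1.5, 0, 35, 0, 0, 1.5, 0, 35]}}

```text
clock: 27.35
position: [0.5847, 0.047, 0.053]
orientation: [0.001, 0.26, 0.966, 0.0]
contact_force: [-2.1, -1.4, 11.2]
grip_width: 0.468
grip_force: 30.9
```

Request:
{"fn": "arm_command", "kwargs": {"moves": [0, 0, 0, 0, 50, 0, 0, 0, 0, 60, 0, 0, 0, 0, 60, 0, 0, -5, 0, 60, 0, 0, -20, 0, 60, 0, 0, -50, 0, 60, 0, 0, -90, 0, 60, 0, 0, -120, 0, 60]}}

```text
clock: 28.15
position: [0.5844, 0.0475, 0.1751]
orientation: [0.001, 0.26, 0.966, 0.001]
contact_force: [0.5, 0.2, -0.1]
grip_width: 0.7
grip_force: 0.0
```

```bash
python3 g.py spl .17
```

```text
[275.4 206.    5. ] -0.002 tool y deg 59.9 [0.5844 0.0475 0.1751] 28.15 j1,j7 [ 0.28  0.48 -0.65  1.67  0.32  1.1   0.58] [ 0.5  0.2 -0.1]
```

Request:
{"fn": "arm_command", "kwargs": {"moves": [14, 11, 0, 0, 65, 44, 33, 0, 0, 65, 80, 60, 0, 0, 65, 116, 87, 0, 0, 65, 152, 114, 0, 0, 65, 188, 141, 0, 0, 65, 224, 168, 0, 0, 65, 252, 189, 0, 0, 65]}}

```text
clock: 28.95
position: [0.4591, 0.3399, 0.1732]
orientation: [0.0, 0.259, 0.966, 0.001]
contact_force: [1.3, -0.2, -0.4]
grip_width: 0.761
grip_force: 0.0
```

Request:
{"fn": "arm_command", "kwargs": {"moves": [15, 11, 0, 0, 65, 23, 17, 0, 0, 65, 23, 17, 0, 0, 65, 23, 17, 0, 0, 65, 23, 17, 0, 0, 65]}}

```text
clock: 29.45
position: [0.4505, 0.3614, 0.1716]
orientation: [0.0, 0.261, 0.965, -0.0]
contact_force: [-0.6, 0.1, -0.0]
grip_width: 0.764
grip_force: 0.0
```

```bash
python3 g.py spl .046
```

```text
[  2.3   1.6 125.6] -0.005 tool y deg 59.7 [0.4505 0.3614 0.1716] 29.45 j1,j7 [-0.28  0.48 -0.7   1.69  0.34  1.1  -0.04] [-0.6  0.1 -0. ]
```

Request:
{"fn": "arm_command", "kwargs": {"moves": [2, 1.5, 20, 0, 65, 2, 1.5, 50, 0, 65, 2, 1.5, 80, 0, 65, 2, 1.5, 104, 0, 65, 2, 1.5, 119, 0, 65, 2, 1.5, 125, 0, 65, 2, 1.5, 125, 0, 65, 2, 1.5, 125, 0, 65]}}

```text
clock: 30.25
position: [0.449, 0.3658, 0.0476]
orientation: [0.0, 0.26, 0.966, 0.001]
contact_force: [-0.1, 1.2, 0.0]
grip_width: 0.763
grip_force: 0.0
```

Request:
{"fn": "arm_command", "kwargs": {"moves": [0, 0, 0, 0, 35, 0, 0, 0, 0, 35, 0, 0, 0, 0, 35, 0, 0, 0, 0, 35, 0, 0, 0, 0, 35]}}

```text
clock: 30.75
position: [0.4491, 0.3662, 0.0477]
orientation: [0.001, 0.26, 0.966, 0.001]
contact_force: [-0.0, 0.6, 6.7]
grip_width: 0.469
grip_force: 29.9
```

Request:
{"fn": "arm_command", "kwargs": {"moves": [0, 0, -15, 0, 35, 0, 0, -40, 0, 35, 0, 0, -75, 0, 35, 0, 0, -110, 0, 35, 0, 0, -135, 0, 35, 0, 0, -150, 0, 35, 0, 0, -150, 0, 35]}}

```text
clock: 31.45
position: [0.449, 0.3662, 0.1988]
orientation: [0.001, 0.26, 0.966, 0.001]
contact_force: [0.2, 0.2, -1.5]
grip_width: 0.467
grip_force: 30.5
```

```bash
python3 g.py SR .195
```

```text
[-277.  -332.     3.2] -0.002 tool y deg 59.9 [0.449  0.3662 0.1988] 31.45 j1,j7 [-0.27  0.46 -0.71  1.65  0.33  1.15 -0.03] [ 0.2  0.2 -1.5]
```

Request:
{"fn": "arm_command", "kwargs": {"moves": [-10, -12, 0, 0, 35, -30, -36, 0, 0, 35, -51, -61, 0, 0, 35, -72, -86, 0, 0, 35, -93, -111, 0, 0, 35, -114, -137, 0, 0, 35, -135, -162, 0, 0, 35, -156, -187, 0, 0, 35]}}

```text
clock: 32.25
position: [0.4884, 0.1223, 0.1949]
orientation: [-0.001, 0.26, 0.966, -0.001]
contact_force: [-0.3, -0.3, -1.2]
grip_width: 0.467
grip_force: 30.5
```

Request:
{"fn": "arm_command", "kwargs": {"moves": [-20, -24, 0, 0, 35, -41, -49, 0, 0, 35, -62, -74, 0, 0, 35, -83, -99, 0, 0, 35, -102, -122, 0, 0, 35, -115, -138, 0, 0, 35, -121, -145, 0, 0, 35, -121, -145, 0, 0, 35]}}

```text
clock: 33.05
position: [0.5204, -0.0625, 0.1953]
orientation: [-0.001, 0.261, 0.965, -0.0]
contact_force: [-0.9, 0.1, -0.4]
grip_width: 0.463
grip_force: 30.5
```

Request:
{"fn": "arm_command", "kwargs": {"moves": [0, 0, 0, 0, 35, 0, 0, 0, 0, 35, 0, 0, 0, 0, 35]}}

```text
clock: 33.35
position: [0.5213, -0.0595, 0.1967]
orientation: [0.0, 0.259, 0.966, 0.0]
contact_force: [-0.3, -0.4, -1.7]
grip_width: 0.468
grip_force: 30.5
```

```bash
python3 g.py SR .0537
```

```text
[-8.00e-01 -1.00e-01  1.43e+02] -0.0 tool y deg 60.0 [ 0.5213 -0.0595  0.1967] 33.35 j1,j7 [ 0.5   0.35 -0.63  1.79  0.23  1.08  0.83] [-0.3 -0.4 -1.7]
```

Request:
{"fn": "arm_command", "kwargs": {"moves": [0, 0, 20, 0, 35, -0.5, 0, 45, 0, 35, -0.5, 0, 70, 0, 35, -0.5, 0, 90, 0, 35, -0.5, 0, 100, 0, 35, -0.5, 0, 104, 0, 35, -0.5, 0, 104, 0, 35, -0.5, 0, 104, 0, 35]}}

```text
clock: 34.15
position: [0.5226, -0.0609, 0.0935]
orientation: [0.001, 0.26, 0.966, 0.0]
contact_force: [-0.1, 0.0, -0.2]
grip_width: 0.468
grip_force: 30.5
```

```bash
python3 g.py SR .0537; python3 - <<'E'
from bench import snapshot; import cv2,numpy as np
im=cv2.resize(snapshot("side")["image"][165:295,240:390],None,fx=4,fy=4,interpolation=2)
cv2.imwrite("pics/p6.png",np.clip(im[:,:,::-1]*1.4,0,255).astype(np.uint8))
E
```

```text
[ 1.1  0.4 39.8] -0.002 tool y deg 59.9 [ 0.5226 -0.0609  0.0935] 34.15 j1,j7 [ 0.45  0.47 -0.59  1.91  0.34  0.86  0.74] [-0.1  0.  -0.2]
```

View pics/p6.png

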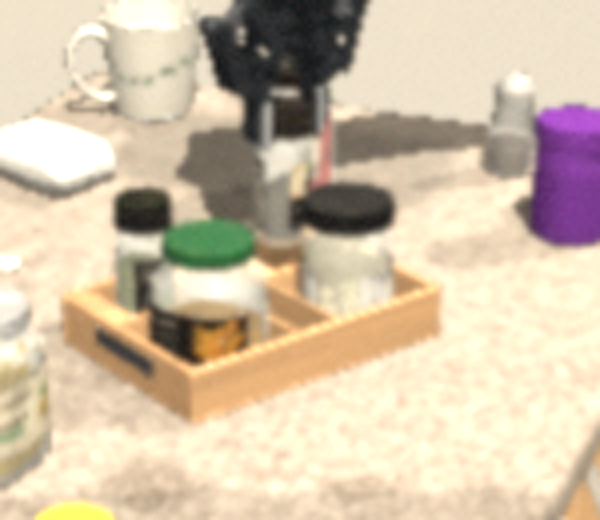

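The first spice jar stands seated at (140,250). The second hangs upright over the last pocket at (280,190). Lowering.

Request:
{"fn": "arm_command", "kwargs": {"moves": [0.5, 0, 9, 0, 35, 0.5, 0, 18, 0, 35, 0.5, 0, 26, 0, 35, 0.5, 0, 32, 0, 35, 0.5, 0, 36, 0, 35, 0.5, 0, 38, 0, 35, 0.5, 0, 39, 0, 35, 0.5, 0, 39, 0, 35]}}

```text
clock: 35.0
position: [0.5216, -0.0608, 0.0538]
orientation: [0.0, 0.26, 0.966, -0.0]
contact_force: [0.1, 0.5, -0.2]
grip_width: 0.468
grip_force: 30.3
```

Request:
{"fn": "arm_command", "kwargs": {"moves": [0, 0, 0.5, 0, 35, 0, 0, 1, 0, 35, 0, 0, 1.5, 0, 35, 0, 0, 1.5, 0, 35]}}

```text
clock: 35.4
position: [0.5226, -0.0604, 0.0533]
orientation: [0.001, 0.26, 0.966, 0.0]
contact_force: [-1.1, -0.1, 8.9]
grip_width: 0.468
grip_force: 28.9
```

Release, rise, then move clear (back toward -y) so the top camera can see.

Request:
{"fn": "arm_command", "kwargs": {"moves": [0, 0, 0, 0, 50, 0, 0, 0, 0, 60, 0, 0, 0, 0, 60, 0, 0, -5, 0, 60, 0, 0, -20, 0, 60, 0, 0, -50, 0, 60, 0, 0, -90, 0, 60, 0, 0, -130, 0, 60]}}

```text
clock: 36.2
position: [0.5208, -0.0606, 0.1835]
orientation: [-0.0, 0.26, 0.966, 0.0]
contact_force: [0.1, -0.5, -0.5]
grip_width: 0.701
grip_force: 0.0
```

Request:
{"fn": "arm_command", "kwargs": {"moves": [-10, -20, 0, 0, 60, -30, -55, 0, 0, 60, -45, -90, 0, 0, 60, -60, -130, 0, 0, 60, -75, -165, 0, 0, 60, -85, -190, 0, 0, 60, -90, -200, 0, 0, 60, -90, -200, 0, 0, 60]}}

```text
clock: 37.0
position: [0.4984, -0.2802, 0.182]
orientation: [-0.0, 0.261, 0.965, -0.0]
contact_force: [-0.0, 0.5, -0.5]
grip_width: 0.699
grip_force: 0.0
```

```bash
python3 - <<'E'
from bench import snapshot; import cv2,numpy as np
im=np.vstack([cv2.resize(snapshot("top")["image"][160:290,130:400],None,fx=2.2,fy=2.2,interpolation=2),cv2.resize(snapshot("side")["image"][150:290,170:440],None,fx=2.2,fy=2.2,interpolation=2)])
cv2.imwrite("pics/p7.png",np.clip(im[:,:,::-1]*1.4,0,255).astype(np.uint8)); print(im.shape)
E
```

```text
(594, 594, 3)
```

View pics/p7.png

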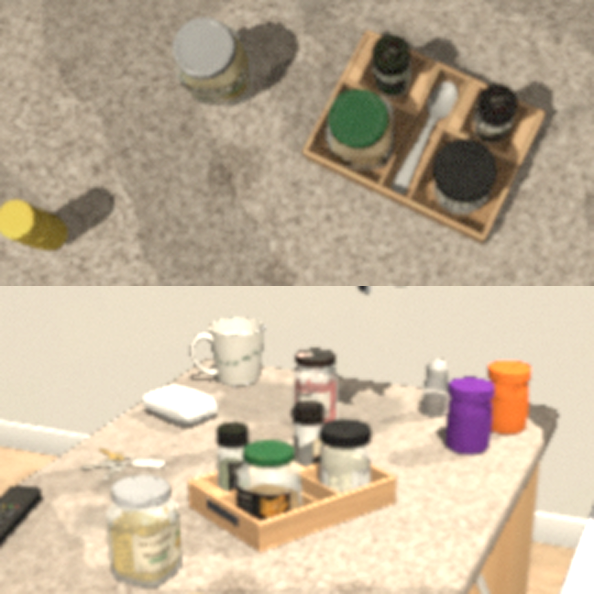

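All four jars stand upright in their pockets: honey (360,120), mayo (463,175), spice jars (391,60) and (495,110). The mustard, jam, salt and look-alikes are untouched. Handing in.

```bash
python3 -c "
from bench import workorder; print(workorder.finish_job())"
```

```text
the job is handed in; nothing more can be done
None
```

The caddy is filled and handed in at about 37 s: honey and mayo in the large pockets and one spice jar in each small pocket, all upright in the final pictures, with the mustard, jam, salt and look-alikes left where they stood.

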